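# Clip the meter-box cover plate into its bracket

### The arm

A 6-joint arm with a two-finger parallel gripper is mounted at the origin on the work surface. World frame = base frame: x ahead of the robot, y to its left, z up, the work surface at z = 0. Lengths are in mm, angles in rad, forces in N, time in s.
With the tool pointing down it reaches from about 300 to 775 mm from the base axis. Payload 14.6 kg.
Tool frame: the origin (TCP) lies on the centre line of the jaws, within the pads' length; the fingertips stand 19 mm ahead of it and the grasp point (between the pads) is the TCP (bot.tip_reach is the distance from the TCP to the fingertips, in mm); z points along the fingers, y is the line along which they close (so a half turn about z gives the same grasp; the last joint's range is limited). The gripper opens to 85 mm and grips with 20 to 120 N. Pads are 22 mm wide; open, the fingers measure 114 mm over their backs; the gripper's body (76 mm by 85 mm) begins 54 mm behind the grasp point. The pads swing forward as they close: fully open they stand 13 mm farther back than shut.
Start: joints at [1.14, 0.3, 1.521, -0, 1.321, -0.067], TCP at [195.702, 513.994, 250.281] pointing down, gripper open.
Joint ranges: [-3.03, 3.03], [-0.79, 2.21], [0.23, 2.52], [-1.04, 4.18], [0, 3.07], [-2.55, 2.55]. Speed limits (rad/s): [2.22, 2.22, 2.57, 3.14, 3.14, 3.14].

### API

Orientations are given as a unit quaternion [w, x, y, z].
In Python, from rig import bot gives the robot as it stands. Calls block until the motion is done:
- bot.move_to(position, orientation): joint-space move of the TCP to a pose.
- bot.servo_line(position, attitude=None, speed=150, until_force=None): straight line of the TCP; attitude=None keeps the orientation; speed is the mean speed in mm/s. With until_force (N) it stops when the force on the tool has changed by that much, and returns True; else False.
- bot.move_joints(angles): joint-space move.
- bot.move_gripper(opening, grip_force=None): finger opening in mm; grip_force is the grip in N (None keeps the last); returns when the fingers have stopped.
- bot.dwell(seconds).
- bot.ik(position, orientation): joint angles nearest the present ones, or None.
- bot.read_state(): the state.
- bot.read_camera(name): name is "scene" or "top" or "wrist"; returns a dict with "image" (400x640x3 uint8, blue, green, red), "depth" (400x640 float32, mm along the optical axis (not along the pixel's ray), 0 where there is no reading), "fovy" (degrees; the focal length in pixels is half the picture's height over the tangent of half this angle, whatever the lens; pixels are square), "cx", "cy" (the principal point, pixels), "eye" and "attitude" of the camera in the world; the wrist camera has in their place "mount" (4x4, takes a point from camera to tool coordinates, whose origin is the TCP and whose axes are the flange's). Camera axes: x right, y down, z forward; pixel columns grow to the right and rows downward; lengths in mm; the calibration is good to about 2 mm. A picture is of the moment at which its call begins: read the wrist's pose just before it.
A pose or a line that the arm cannot do raises bot.MotionError and nothing moves.
- bot.finish_job(): hands the job in; it is judged then, once.
The state is a dict: "clock": time; "joint_positions": joint angles; "qvel": joint speeds; "effort": joint torques, N m; "ee_pos": TCP position; "tool_rot": TCP orientation; "ft_force": force on the tool from outside, world axes, zero at the start; "moment": the same for the moment, N m; "grip_width": finger opening in mm; "grip_force": force on a finger pad.
Only numpy, scipy, OpenCV 4.12 (cv2) and the standard library are available. Lean on these libraries where they do the work, as an engineer would, in place of code of your own. Each camera call takes 0.05 s, during which the arm holds its last target. There are 200 camera calls.

### The job

On the hall chest, pick up the cover plate with the red rib and slide its two ears down into the spring-clip slots of the white cradle, feeling for the slots because the cradle floats, until the plate lies flat and fully home. Be gentle: never ram or force the plate against the bracket. Then slide the orange catch fully across over the plate's edge and let go, leaving everything else where it is.

Things in the scene. Friction and masses are not known exactly. Their poses are not given: they have to be found in the camera images.
- plate: Loose aluminium cover plate, 6 mm thick, 50 (x) by 70 (y), an ear 14 wide in x amid each y end, 96 long over the ears. Red grip rib on top: 14 thick (x), 44 long (y), 6 to 40 mm above the underside. About 0.2 kg. Origin: centre of the underside, z up through the rib; half a turn about z makes no difference. Starts flat, rib up, on a blue mat 3 mm thick.
- bracket: Fixed bracket flat on the table. Grey base 10 mm thick, x -50 to +120, y +-75 mm; origin on the table under the nominal slot centre. On it a white cradle with two posts, y = +-37 to +-68, up to 50 mm above the table. Each post has one slot for an ear, open at the top and to the middle, 16 mm wide in x, end walls at y = +-50; post 40 mm wide in x.
- mouth (a point): Point fixed to the bracket at x = y = 0, 50 mm above the table, level with the post tops (tiny 0.6 mm lead-ins in x at the slot mouths). The cradle FLOATS: its true slot centre is -14 to +14 mm from here along the bracket's x, seen but not in any pose; it yields to about 1.5 N and stays where left. Ears that miss the slots stop the underside on the post tops at 50 mm.
- clip_line (a point): Point fixed to the bracket, 31 mm above the table, level with the sprung steel clip bumps: one on each slot's end wall, 2.5 mm into the ear's path. Ears meet them when the plate's underside is about 38 mm above the table; a push of about 5 to 12 N in all takes them past; then the clips snap out over the ears as the underside comes down to about 18 mm.
- seat (a point): Point fixed to the bracket, 18 mm above the table, at the middle of the cradle's hard floor, on which the plate's underside rests when home. The plate's origin then lies here, or up to 14 mm along the bracket's x to either side (the float). Axes as the bracket's. Pressing the plate on the bracket with over 40 N counts as forcing it.
- catch (a joint): Orange sliding catch on the +x side of the bracket: 0 m = drawn back (open), grows as it slides along the bracket's -x to its stop at 0.042 m (over the plate's edge, 2 mm above a seated plate). Moves with about 1.5 N and stays where it is left. It is a flat fork: two tines at y = +-25 to +-34 mm pass on either side of the red rib; open, their tips are 48 mm along +x from the bracket's origin.
- catch_knob (a point): Centre of the top of the catch's square orange knob, 16 by 16 mm and 30 mm tall; its top is 60 mm above the table. It is 88 mm along +x from the bracket's origin when the catch is at 0 and moves with the catch.
- screwdriver: Bystander: screwdriver lying along x between the mat and the bracket. Leave alone.
- blank: Bystander: plain white blanking plate 50 by 70 by 6 mm, without ears or rib. Leave alone.
- screw_jar: Bystander: clear jar with a steel cap, 52 mm wide, 60 tall, on the far side. Leave alone.
- mug: Bystander: blue mug, 80 mm wide, 90 tall. Leave alone.
- key_dish: Bystander: terracotta bowl, 110 mm wide, 25 tall. Leave alone.
- book: Bystander: closed green book, 90 by 130 by 25 mm, on the far side. Leave alone.
- glasses_case: Bystander: black glasses case, 60 by 155 by 38 mm, on the far side. Leave alone.

How it is judged (in metres and radians):
On the way, in this order (a step that is already met when the one before it is completed fails the run):
1. the plate is seated flat and fully home in the bracket, ears in the slots, with the catch still drawn back (z of plate in the frame of seat between -0.002 and 0.002 m and x of plate in the frame of seat between -0.018 and 0.018 m and y of plate in the frame of seat between -0.005 and 0.005 m and angle between the z axis of plate and the z axis of seat, either way round below 0.035 rad and angle between plate's own z axis and vertical below 0.1 rad and angle between the x axis of plate and the x axis of seat, either way round below 0.08 rad and value of joint catch below 0.012 m), for 0.2 s.
2. the catch is slid across over the plate (value of joint catch above 0.036 m), for 0.2 s.
At the end, for the whole second after the job is handed in: The plate lies released and at rest in the bracket: underside within 2 mm of seat height, parallel within 2 degrees, within 18 mm of the seat along the bracket's x (float) and 5 mm along y, turned under 0.08 rad; the catch is slid across at least 36 of its 42 mm (z of plate in the frame of seat between -0.002 and 0.002 m and x of plate in the frame of seat between -0.018 and 0.018 m and y of plate in the frame of seat between -0.005 and 0.005 m and angle between the z axis of plate and the z axis of seat, either way round below 0.035 rad and angle between plate's own z axis and vertical below 0.1 rad and angle between the x axis of plate and the x axis of seat, either way round below 0.08 rad and value of joint catch above 0.036 m and linear speed of plate below 0.01 m/s and contact force between the fingers and plate below 0.1 N); the robot touches nothing.
It fails at once if the plate is forced against the bracket with more than 40 N (contact force between plate and bracket above 40 N).
It fails at once if a bystander is moved by more than 30 mm (distance of any of screwdriver, blank, screw_jar, mug, key_dish, book, glasses_case from where it was at the start of the episode above 0.03 m).
It also fails if it takes over 72 s, if anything falls off the work surface, if the arm or the gripper's body presses on something with over 40 N, if the wrist force passes 120 N, or if a joint passes its speed limit or range.

## Working session

There is one attempt and no reset: what is moved stays moved. The work goes in short steps, each a Python script; the robot and the scene stay as the last script left them, time stands still between calls to the robot, and variables do not carry over. Pictures are saved under pics/ and viewed, at most 10 in all, crops included, and the job is handed in when it is done.

```bash
mkdir -p pics; ls; cat > h.py <<'E'
import numpy as np, cv2
from scipy.spatial.transform import Rotation as R
from rig import bot
def q2R(q): return R.from_quat([q[1],q[2],q[3],q[0]]).as_matrix()
def R2q(m):
    x,y,z,w=R.from_matrix(m).as_quat(); return [w,x,y,z]
def down(yaw):  # tool y axis (closing line) at angle yaw from world y
    return R2q(R.from_euler('z',yaw).as_matrix()@np.diag([1.,-1,-1]))
def cam(name):
    s=bot.read_state(); c=bot.read_camera(name)
    if 'mount' in c:
        M=np.array(c['mount']); Rt=q2R(s['tool_rot'])
        c['R']=Rt@M[:3,:3]; c['t']=Rt@M[:3,3]+np.array(s['ee_pos'])
    else:
        a=np.array(c['attitude']); c['R']=q2R(a) if a.size==4 else a; c['t']=np.array(c['eye'])
    c['f']=200/np.tan(np.radians(c['fovy'])/2)
    return c
def rays(c,uv):
    uv=np.atleast_2d(uv).astype(float)
    return np.c_[(uv[:,0]-c['cx'])/c['f'],(uv[:,1]-c['cy'])/c['f'],np.ones(len(uv))]@c['R'].T
def onplane(c,uv,z):
    d=rays(c,uv); return c['t']+d*((z-c['t'][2])/d[:,2])[:,None]
def cloud(c):
    v,u=np.mgrid[0:400,0:640]; d=rays(c,np.c_[u.ravel(),v.ravel()])
    return (c['t']+d*c['depth'].ravel()[:,None]).reshape(400,640,3)
E
python3 - <<'E'
from h import *
for n in ('top','scene'):
    c=cam(n); cv2.imwrite(f'pics/{n}0.png',c['image']); print(n,c['t'],c['fovy'],c['R'].round(2).tolist())
s=bot.read_state(); print(s['clock'],s['tool_rot'],s['ft_force'])
E
```

```text
pics
top [ 475.80978963   26.95798751 1223.69675152] 54.250203456594264 [[0.02, -1.0, 0.05], [-1.0, -0.02, -0.01], [0.01, -0.05, -1.0]]
scene [1041.50328201 -573.07350999  572.19121368] 56.03871982469698 [[0.76, 0.36, -0.54], [0.65, -0.42, 0.64], [0.01, -0.84, -0.55]]
0.1 [-1.10756941e-04  1.80896142e-01  9.83502073e-01 -4.96241227e-04] [0.02462851 0.49592411 0.34041976]
```

View pics/top0.png

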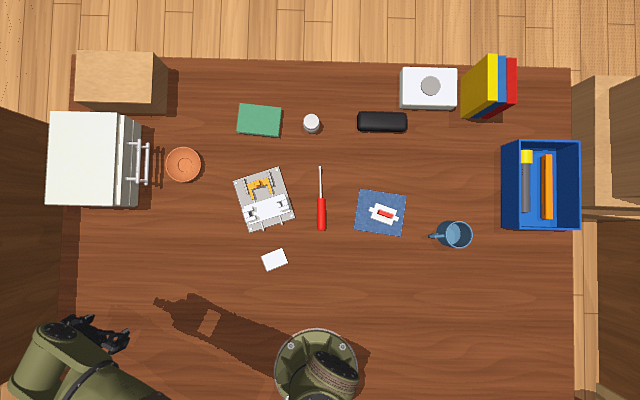

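View pics/scene0.png

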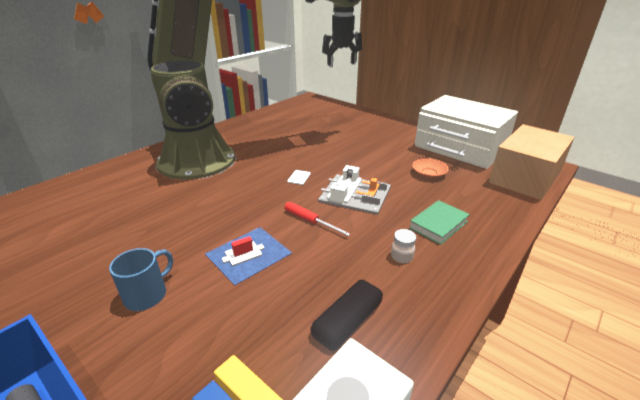

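The top view shows the plate with its red rib at about (384,213) on the mat. The bracket is at (264,200) with the orange catch on its far (+x) side. The screwdriver at (321,200) lies between the mat and the bracket. I'll get rough positions, then take close wrist views of both.

```bash
python3 - <<'E'
from h import *
c=cam('top')
P=onplane(c,[[384,213]],40)[0]; B=onplane(c,[[264,200]],30)[0]; print(P,B)
m=np.array(bot.read_camera('wrist')['mount']); print(m.round(3).tolist())
s=bot.read_state(); y0=R.from_matrix(q2R(s['tool_rot'])@np.diag([1.,-1,-1])).as_euler('zyx')[0]; print('yaw',y0)
off=None
for n,X,z in(('B',B,330),('P',P,300)):
    q=down(0)
    # place camera above X
    t=q2R(q)@m[:3,3]; p=[X[0]-t[0],X[1]-t[1],z]
    try: bot.move_to(p,q)
    except bot.MotionError as e:
        print(e); continue
    bot.dwell(.2)
    w=cam('wrist'); cv2.imwrite(f'pics/w{n}.png',w['image']); np.savez(f'w{n}.npz',**{k:w[k] for k in('image','depth','cx','cy','f','R','t')})
    print(n,w['t'],bot.read_state()['clock'])
E
```

```text
[ 486.44147814 -196.80543334   40.        ] [518.25011136 169.12397565  30.        ]
[[0.0, -0.962, -0.274, 69.444], [1.0, 0.0, -0.0, -0.135], [0.0, -0.274, 0.962, -124.24], [0.0, 0.0, 0.0, 1.0]]
yaw 2.777815014219687
B [517.69595546 169.46073625 454.10778986] 2.125
P [ 486.30386161 -196.26488577  424.29058372] 3.75
```

View pics/wB.png

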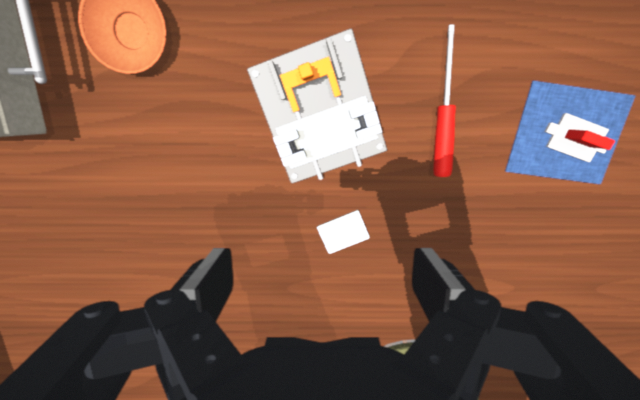

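View pics/wP.png

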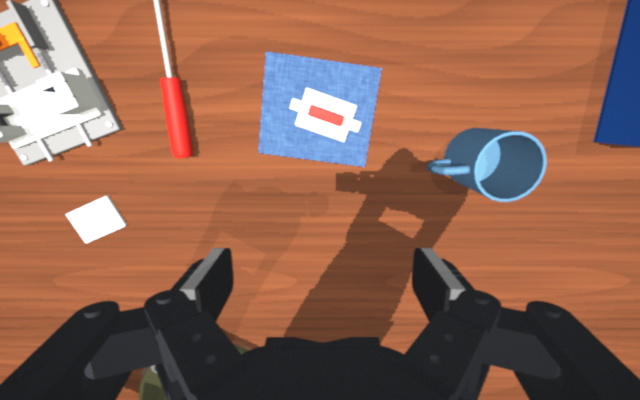

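The bracket view shows the base corners at about (248,68), (352,30), (386,150) and (292,183), slot openings at (295,147) and (361,123), and the knob at (306,72). In the plate view the rib is at (326,115), on a plate tilted about 17° in the image. Next I'll measure both.

```bash
python3 - <<'E'
from h import *
def load(n): return {k:v for k,v in np.load(f'w{n}.npz').items()}
def big(m):
    cs,_=cv2.findContours(m.astype(np.uint8),cv2.RETR_EXTERNAL,cv2.CHAIN_APPROX_NONE); return max(cs,key=cv2.contourArea)[:,0]
def rect(p):
    (cx,cy),(w,h),a=cv2.minAreaRect(p[:,:2].astype(np.float32)); 
    b=cv2.boxPoints(((cx,cy),(w,h),a)); e=max((b[1]-b[0],b[2]-b[1]),key=np.linalg.norm)
    return np.array([cx,cy]),sorted((w,h)),np.degrees(np.arctan2(e[1],e[0]))
c=load('P'); hsv=cv2.cvtColor(c['image'],cv2.COLOR_BGR2HSV); H,S,V=cv2.split(hsv); cl=cloud(c)
roi=np.zeros((400,640),bool); roi[70:160,270:380]=1
red=roi&((H<6)|(H>174))&(S>170)&(V>120)
print('rib depth z',np.percentile(cl[red][:,2],[5,50,95]))
print('rib',rect(onplane(c,big(red),43)))
top=roi&red&(abs(cl[...,2]-43)<5); print('ribcloud',rect(cl[top]))
wh=roi&(S<60)&(V>150); print('plate z',np.median(cl[wh][:,2])); print('plate',rect(onplane(c,big(wh|red),9)))
c=load('B'); hsv=cv2.cvtColor(c['image'],cv2.COLOR_BGR2HSV); H,S,V=cv2.split(hsv); cl=cloud(c)
roi=np.zeros((400,640),bool); roi[20:195,235:395]=1
base=roi&(cl[...,2]>5)&(cl[...,2]<70)
g=roi&(abs(cl[...,2]-10)<3.5); o=rect(cl[g]); print('base10',o)
o=rect(cl[base&(S<70)]); print('baseall',o)
kn=roi&(S>150)&(H>8)&(H<30)&(cl[...,2]>50); print('knob',rect(cl[kn]),np.median(cl[kn][:,2]),kn.sum())
po=roi&(S<60)&(abs(cl[...,2]-50)<5); print('posts z',np.median(cl[po][:,2]),rect(cl[po]),po.sum())
fl=roi&(S<60)&(abs(cl[...,2]-18)<3); print('floor',rect(cl[fl]),fl.sum())
print(cl[5:8,300:303].mean((0,1)))
big_=cv2.resize(c['image'][20:200,220:410],None,fx=3,fy=3,interpolation=2); cv2.imwrite('pics/Bc.png',big_)
E
```

```text
Traceback (most recent call last):
IndexError: index -1 is out of bounds for axis 0 with size 0
```

```bash
cat > m.py <<'E'
from h import *
def load(n): return {k:v for k,v in np.load(f'w{n}.npz').items()}
def big(m):
    cs,_=cv2.findContours(m.astype(np.uint8),cv2.RETR_EXTERNAL,cv2.CHAIN_APPROX_NONE); return max(cs,key=cv2.contourArea)[:,0]
def rect(p):
    if len(p)<4: return None
    (cx,cy),(w,h),a=cv2.minAreaRect(p[:,:2].astype(np.float32)); 
    b=cv2.boxPoints(((cx,cy),(w,h),a)); e=max((b[1]-b[0],b[2]-b[1]),key=np.linalg.norm)
    return np.round([cx,cy,*sorted((w,h)),np.degrees(np.arctan2(e[1],e[0]))],1)
E
python3 - <<'E'
from m import *
c=load('P'); hsv=cv2.cvtColor(c['image'],cv2.COLOR_BGR2HSV); H,S,V=cv2.split(hsv); cl=cloud(c)
print('hsv',hsv[115,326],hsv[100,312],cl[115,326],cl[100,312])
roi=np.zeros((400,640),bool); roi[70:160,270:380]=1
red=roi&((H<10)|(H>170))&(S>100)&(V>120)
print('rib depth z',np.percentile(cl[red][:,2],[5,50,95]))
print('rib',rect(onplane(c,big(red),43)))
top=roi&red&(abs(cl[...,2]-43)<5); print('ribcloud',rect(cl[top]))
wh=roi&(S<60)&(V>150); print('plate z',np.median(cl[wh][:,2])); print('plate',rect(onplane(c,big(wh|red),9)))
c=load('B'); hsv=cv2.cvtColor(c['image'],cv2.COLOR_BGR2HSV); H,S,V=cv2.split(hsv); cl=cloud(c)
print('hsv',hsv[72,306],hsv[60,270],cl[72,306],cl[60,270])
roi=np.zeros((400,640),bool); roi[20:195,235:395]=1
base=roi&(cl[...,2]>5)&(cl[...,2]<70)
g=roi&(abs(cl[...,2]-10)<3.5); print('base10',rect(cl[g]))
print('baseall',rect(cl[base&(S<70)]))
orr=roi&(S>120)&(H>8)&(H<35); kn=orr&(cl[...,2]>50); print('knob',rect(cl[kn]),np.median(cl[kn][:,2]),kn.sum())
po=roi&(S<60)&(abs(cl[...,2]-50)<5); print('posts z',np.median(cl[po][:,2]),rect(cl[po]),po.sum())
fl=roi&(S<60)&(abs(cl[...,2]-18)<3); print('floor',rect(cl[fl]),fl.sum())
cv2.imwrite('pics/Bc.png',cv2.resize(c['image'][20:200,220:410],None,fx=3,fy=3,interpolation=2))
E
```

```text
hsv [  3 143 255] [  0   0 255] [ 485.08549611 -201.18643559   45.29335179] [ 503.82220085 -183.27307817    8.73156208]
rib depth z [ 0.24595562 43.18246552 44.86711585]
rib [ 485.  -200.9   11.9   41.4   71.4]
ribcloud [ 485.  -200.9   11.9   41.5   71.4]
plate z 9.570901008552198
plate [ 484.8 -200.6   51.8   98.    71.3]
hsv [ 26 161 255] [ 13  14 215] [566.35770396 188.78002916  60.30670899] [584.19398854 236.29371304  31.27673705]
base10 [522.1 173.1 150.3 170.2  19.5]
baseall [518.8 171.9 150.3 177.3  19.5]
knob [546.5 181.8  15.7  62.4  18.8] 60.65780612305673 253
posts z 50.53450628506144 [491.9 162.6  40.1 136.  -70.7] 1278
floor [515.1 170.8 131.8 170.3  20.2] 3155
```

View pics/Bc.png

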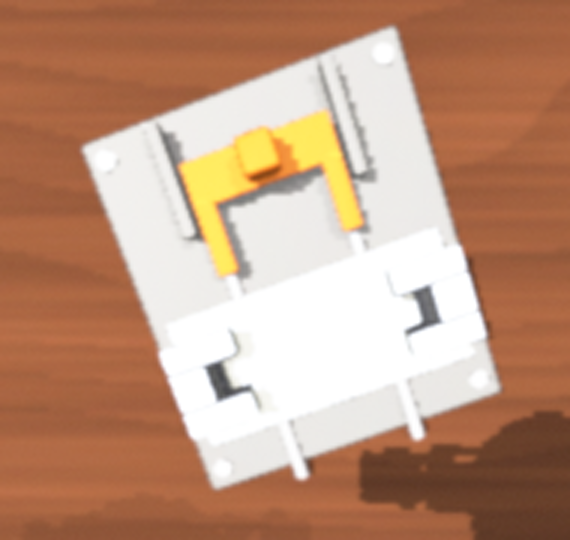

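The bracket is consistent with its sizes: the base measures 150×170, its x-axis is at 19.5°, and its origin is about (489.1,161.4). The post block is 40×136 and centred at (491.9,162.6), so the float is about +3 mm. The plate measures 52×98, centred at (485,-200.8), with its long axis at 71.4°. Next I'll grasp the rib.

```bash
python3 - <<'E'
from m import *
D=np.radians
for a in (71.4,-108.6):
    j=bot.ik([485,-200.8,150],down(D(a))); k=bot.ik([491.9,162.6,150],down(D(a+38))); print(a,np.round(j,2) if j is not None else 0,np.round(k,2) if k is not None else 0)
a=71.4 if bot.ik([485,-200.8,150],down(D(71.4))) is not None and bot.ik([491.9,162.6,150],down(D(109.4))) is not None else -108.6
q=down(D(a)); bot.move_gripper(45,60)
bot.move_to([485,-200.8,120],q)
h=bot.servo_line([485,-200.8,33],speed=80,until_force=8); print('touch',h)
bot.move_gripper(5,60); s=bot.read_state(); print(s['grip_width'],s['grip_force'],s['ee_pos'])
bot.servo_line([485,-200.8,150],speed=120); bot.dwell(.3)
s=bot.read_state(); print(a,s['clock'],s['grip_width'],s['ft_force'],s['ee_pos'])
w=cam('wrist'); cv2.imwrite('pics/hold.png',w['image']); np.savez('wH.npz',**{k:w[k] for k in('image','depth','cx','cy','f','R','t')})
E
```

```text
71.4 [-0.46  0.35  1.7  -0.    1.09 -0.14] [ 0.25  0.34  1.72 -0.    1.08 -0.09]
-108.6 0 0
touch False
13.043703184883809 59.717862010002136 [ 485.20040631 -200.8986838    33.42306217]
71.4 8.3583 12.794584074611974 [-0.3891162   0.40017218 -2.6069933 ] [ 484.91503344 -200.76678952  149.67872098]
```

View pics/hold.png

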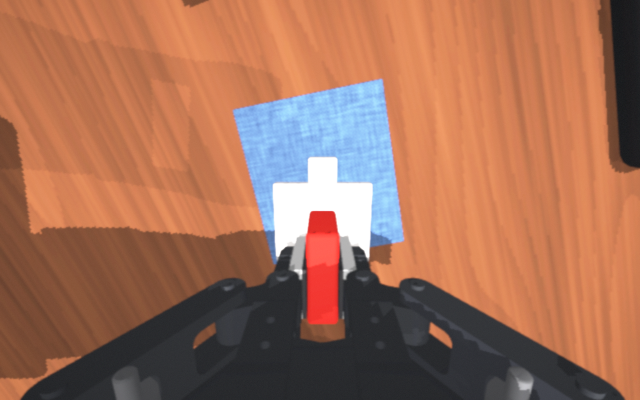

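The plate is held square in the jaws: the forward ear tip is at about (322,157), the plate's front edge at row 184 and the rib centred at column 322. I'll measure the plate in tool coordinates, which also gives me the camera offset.

```bash
python3 - <<'E'
from m import *
c=load('H'); S=cv2.cvtColor(c['image'],cv2.COLOR_BGR2HSV)[...,1]
s=bot.read_state(); Rt=q2R(s['tool_rot']); p=np.array(s['ee_pos'])
cl=(cloud(c)-p)@Rt   # tool coords
V=c['image'].min(2)
m=np.zeros((400,640),bool); m[140:250,260:385]=1; m&=(S<40)&(V>200)
e=m.copy(); e[182:]=0; b=m.copy(); b[:188]=0; b[235:]=0
print('plate z tool',np.median(cl[m][:,2]))
for n,x in(('ear',e),('body',b)):
    uv=big(x); d=rays(c,uv)@Rt; t=(c['t']-p)@Rt; q=t+d*((24.4-t[2])/d[:,2])[:,None]
    print(n,q.min(0).round(1),q.max(0).round(1))
    # edge angle in tool
    if n=='ear':
        L=q[(abs(q[:,1]-q[:,1].min())<1.5)];print('col fit',len(L))
for r in range(162,180,4): 
    u=np.where(m[r])[0]; d=rays(c,[[u.min()-.5,r],[u.max()+.5,r]])@Rt; t=(c['t']-p)@Rt; q=t+d*((24.4-t[2])/d[:,2])[:,None]; print(q[:,:2].round(2).tolist())
E
```

```text
plate z tool 23.88878696407372
ear [36.5 -7.2 24.4] [48.5  6.9 24.4]
col fit 28
body [  7.9 -25.3  24.4] [32.9 25.3 24.4]
[[46.06, -7.32], [46.06, 6.99]]
[[44.07, -7.35], [44.07, 7.02]]
[[42.07, -7.37], [42.07, 7.04]]
[[40.05, -7.4], [40.05, 7.07]]
[[38.01, -7.43], [38.01, 7.1]]
```

The camera offset is negligible: ear ±7.2 about -0.2, with the tip at 48.5 against 48. Next I'll move over the slots and feel my way in gently.

```bash
python3 - <<'E'
from m import *
a=np.radians(109.4); q=down(a); th=np.radians(19.45); ex=np.array([np.cos(th),np.sin(th)]); ey=np.array([-ex[1],ex[0]])
S0=np.array([491.9,162.6])-0.3*ey
bot.move_to([485,-200.8,170],bot.read_state()['tool_rot'])
bot.move_to([*S0,170],q); bot.servo_line([*S0,90],speed=80); bot.dwell(.3)
print(bot.read_state()['ee_pos'],bot.read_state()['ft_force'])
for o in (0,1.5,-1.5,3,-3):
    P=S0+o*ex
    bot.servo_line([*P,85],speed=30); bot.dwell(.2)
    h=bot.servo_line([*P,72],speed=12,until_force=3.5)
    s=bot.read_state(); print(o,h,np.round(s['ee_pos'],2),np.round(s['ft_force'],2),s['clock'])
    if s['ee_pos'][2]<77: break
    bot.servo_line([*P,85],speed=30)
E
```

```text
[492.06036742 162.34301429  90.21560134] [-0.1517665  -1.55539862 -2.17861658]
0 False [492.05 162.31  72.08] [ 0.22  0.18 -2.01] 13.2167
```

The ears went straight into the slots with no contact force. Next I'll press past the clips, with the force limited.

```bash
python3 - <<'E'
from h import *
p=np.array(bot.read_state()['ee_pos'])
h=bot.servo_line([p[0],p[1],58],speed=8,until_force=20)
s=bot.read_state(); print(h,np.round(s['ee_pos'],2),np.round(s['ft_force'],2),s['grip_width'],s['clock'])
if not h:
    h=bot.servo_line([p[0],p[1],46.5],speed=8,until_force=12)
    bot.dwell(.2); s=bot.read_state(); print(h,np.round(s['ee_pos'],2),np.round(s['ft_force'],2),s['clock'])
E
```

```text
False [492.06 162.34  57.98] [1.41 1.14 4.01] 13.133271734613745 15.1167
True [492.76 162.65  48.41] [ 0.29 -0.13  5.51] 16.5083
```

It stopped at TCP z = 48.4, which puts the underside at about 18.2 mm, the seat height. I'll release, raise the arm and check.

```bash
python3 - <<'E'
from m import *
bot.move_gripper(32); p=np.array(bot.read_state()['ee_pos'])
bot.servo_line([p[0],p[1],200],speed=150)
q=down(0); bot.move_to([517-36,169,250],q); bot.dwell(.2)
w=cam('wrist'); np.savez('wS.npz',**{k:w[k] for k in('image','depth','cx','cy','f','R','t')})
cl=cloud(w); hsv=cv2.cvtColor(w['image'],cv2.COLOR_BGR2HSV); H,S,V=cv2.split(hsv)
red=((H<10)|(H>170))&(S>110)&(V>120)&(abs(cl[...,2]-58)<6); 
print('rib',rect(cl[red]),np.median(cl[red][:,2]))
o=(S>120)&(H>15)&(H<35)&(cl[...,2]>56)&(cl[...,2]<66)&(cl[...,0]>545); print('knob',rect(cl[o]),np.median(cl[o][:,2]))
th=np.radians(19.45); ex=np.array([np.cos(th),np.sin(th)]); ey=np.array([-ex[1],ex[0]])
xy=cl[...,:2]-np.array([491.9,162.6]); X=xy@ex;Y=xy@ey
for x0,y0 in((17,0),(-17,0),(15,20),(-15,20),(15,-20),(-15,-20),(0,43),(0,-43),(17,29),(-17,29),(17,-29),(-17,-29)):
    k=(abs(X-x0)<3)&(abs(Y-y0)<2.5); print(x0,y0,cl[k][:,2].round(1).mean() if k.any() else None,k.sum())
v,u=np.where(abs(X)+abs(Y)<150); r=w['image'][max(0,v.min()):v.max(),u.min():u.max()]; print(r.shape)
cv2.imwrite('pics/seat.png',r); print(bot.read_state()['clock'])
E
```

```text
rib [493.3 162.8  12.9  42.2 -70.4] 58.40574734272616
knob [569.  189.8  15.1  16.  -69.5] 60.54361712276017
17 0 24.643478260869568 23
-17 0 24.67 20
15 20 314.3405784003615 2213
-15 20 24.676470588235293 17
15 -20 24.572727272727267 22
-15 -20 243.27256637168142 113
0 43 262.4034188034188 234
0 -43 24.987499999999997 24
17 29 244.9666666666667 102
-17 29 24.576190476190476 21
17 -29 24.666666666666668 24
-17 -29 267.60257352941176 272
(399, 639, 3)
19.9333
```

View pics/seat.png

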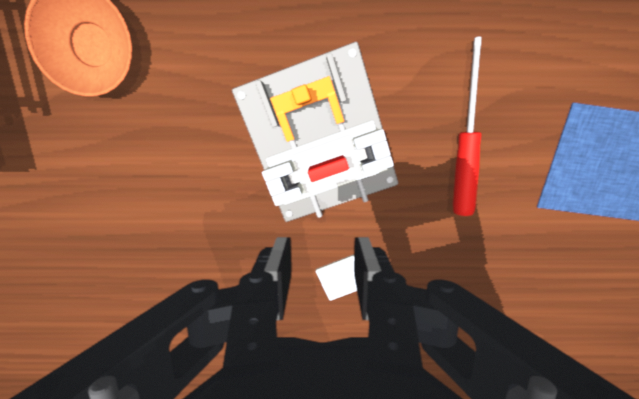

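The plate lies flat: its top is 24.6 mm at several spots and the rib top is 58.4, so the underside is at 18. The catch is still open, with the knob at (569,189.8). Next I'll grip the knob lightly across y and slide it over.

```bash
python3 - <<'E'
from m import *
th=np.radians(19.45); ex=np.array([np.cos(th),np.sin(th)]); q=down(th)
K=np.array([569.,189.8])
bot.move_gripper(36,20); bot.move_to([*K,130],q); bot.servo_line([*K,58],speed=60,until_force=6)
bot.move_gripper(5,20); s=bot.read_state(); print(s['grip_width'],np.round(s['ee_pos'],1),np.round(s['ft_force'],1))
T=K-44*ex
h=bot.servo_line([*T,58],speed=25,until_force=12)
s=bot.read_state(); print(h,np.round(s['ee_pos'],1),np.round(s['ft_force'],1),'travel',(K-s['ee_pos'][:2])@ex,s['clock'])
bot.move_gripper(36); p=s['ee_pos']; bot.servo_line([p[0],p[1],160],speed=100)
bot.move_to([517-36,169,250],down(0)); bot.dwell(.2)
w=cam('wrist'); cl=cloud(w); hsv=cv2.cvtColor(w['image'],cv2.COLOR_BGR2HSV); H,S,V=cv2.split(hsv)
red=((H<10)|(H>170))&(S>110)&(V>120)&(abs(cl[...,2]-58)<6); print('rib',rect(cl[red]),np.median(cl[red][:,2]))
o=(S>120)&(H>15)&(H<35)&(cl[...,2]>56)&(cl[...,2]<66); k=rect(cl[o]); print('knob',k,'x in bracket',(k[:2]-np.array([489.1,161.4]))@ex)
cv2.imwrite('pics/end.png',w['image']); print(bot.read_state()['clock'])
E
```

```text
15.334790252425062 [569.1 190.3  58.5] [-1.6  3.9  4.5]
True [532.3 177.4  58.5] [3.2 2.9 0.6] travel 38.75206539945123 23.8833
rib [493.2 162.8  12.8  42.2 -70.4] 58.431872861472584
knob [532.6 177.4  15.1  15.4 -70.2] x in bracket 46.34530681753861
26.1333
```

View pics/end.png

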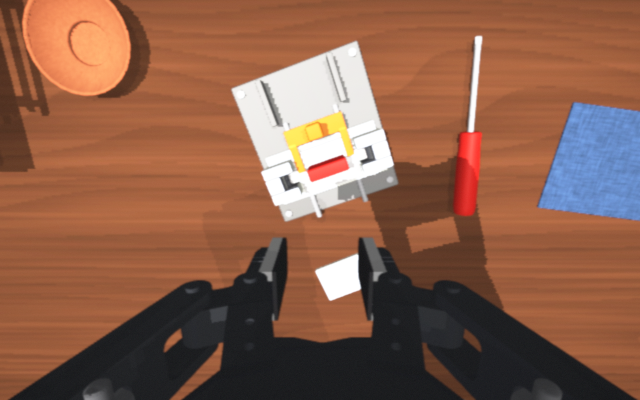

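The knob is now at x = 46.3 mm, and the stop is at 46. The plate hasn't moved and the gripper is clear, so I'm handing in.

```bash
python3 -c "
from rig import bot
print(bot.finish_job())"
```

```text
the job is handed in; nothing more can be done
None
```

The plate is seated flat in the cradle, the catch is slid fully across to its stop, the gripper is clear, and the job was handed in at about 26 s; the hand-in returned no verdict.

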